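Take the squeeze-and-turn safety cap off a jar

ROBOT

A 7-joint arm with a two-finger parallel gripper is mounted at the origin on a cart in front of the work surface, level with it; the furniture and walls round the work are solid. World frame = base frame: x ahead of the robot, y to its left, z up, the work surface at z = 0. Lengths are in m, angles in rad, forces in N, time in s.
With the tool pointing down it reaches from about 0.425 to 0.925 m from the base axis. Payload 6.8 kg.
Tool frame: the origin (TCP) lies on the centre line of the jaws, within the pads' length; the fingertips stand 17 mm ahead of it and the grasp point (between the pads) lies 2 mm behind it; z points along the fingers, x is the direction in which the jaws open and shut, and the axes are right-handed (so a half turn about z gives the same grasp; the last joint's range is limited). The gripper opens to 85 mm and grips with 20 to 120 N. Pads are 22 mm wide; open, the fingers measure 114 mm over their backs; the gripper's body (76 mm by 85 mm) begins 54 mm behind the grasp point. The pads swing forward as they close: fully open they stand 13 mm farther back than shut.
Start: joints at [1.197, 0.477, 0.022, 1.555, -0.011, 1.109, -0.083], TCP at [0.177, -0.651, 0.248] pointing down, gripper open.
Joint ranges: [-2.96, 2.96], [-0.34, 2.1], [-1.41, 1.46], [0.24, 2.44], [-1.37, 4.51], [0.17, 1.92], [-2.96, 2.96]. Speed limits (rad/s): [2.39, 2.39, 3.14, 3.14, 3.14, 3.14, 3.14].

INTERFACE

Orientations are given as a unit quaternion [w, x, y, z].
In Python, from station import status, read_camera, camera_model, bot gives the robot as it stands.
- The arm moves only by the tool arm_command, never from a script. Its argument "series" is a list of rows, each a list of 3 entries, a list of its own where there are three numbers: the finger opening in mm, from 0 to 85.4, then the shift along the tool's x, y, z in mm, then the turn about the tool's z in rad. In form: [[gripper, [dx, dy, dz], roll], ...]. A call has 1 to 8 rows; each row is the pose to reach, as a shift and turn from the pose commanded when the call began, along the tool's axes at that moment; what a row does not reach only later rows make up. A row lasts 1/8 s, in which the tool goes at most 62.5 mm and 10.7 degrees, less where a joint would pass 70% of its speed; a pose out of reach is approached as far as the arm can. A call with a gripper value outside its range is refused whole. The fingers move at their own pace and stop on an object; "squeeze" is the grip in N (left out, the last holds). Time passes only in rows, so rows that repeat a pose let the fingers close. It gives the time, the measured TCP pose, the force and the opening at its end, in the units of the state.
- status.get_obs(): the state, without advancing time (a new reading comes with each control period).
- read_camera(name): name is "scene" or "top"; returns the picture (384x512x3 uint8, blue, green, red); there is no depth.
- camera_model(name): a dict with "fov_y" (degrees; the focal length in pixels is half the picture's height over the tangent of half this angle, whatever the lens; pixels are square), "cx", "cy" (the principal point, pixels), "R" (3x3) and "t" (3): a world point X has camera coordinates R X + t. Camera axes: x right, y down, z forward; pixel columns grow to the right and rows downward; lengths in m; the calibration is good to about 2 mm. A picture is of the moment at which its call begins. camera_model takes no time and is no camera call.
- bot.hand_in(): hands the job in, once; it reports no verdict.
The state is a dict: "t": time; "q": joint angles; "joint_vel": joint speeds; "joint_torque": joint torques, N m; "eef_pos": TCP position; "tool_rot": TCP orientation; "contact_force": force on the tool from outside, world axes, zero at the start; "torque": the same for the moment, N m; "gripper_width": opening from 0.0 (shut) to 1.0 (fully open).
Only numpy, scipy, OpenCV 4.12 (cv2) and the standard library are available. Lean on these libraries where they do the work, as an engineer would, in place of code of your own. Each camera call takes 0.05 s, during which the arm holds its last target.

TASK

Open the jar: squeeze the two side tabs of its safety cap in together and, keeping them squeezed, turn the cap counter-clockwise by feel until it just meets its stop, without forcing it, then lift it straight off without tugging. Gently set the cap down the right way up, flat on the floor of the steel tray, and let go. Do not crush the cap and leave the dropper bottle and the vial where they stand.

Things in the scene. Friction and masses are not known exactly. Their poses are not given: they have to be found in the camera images.
- cap_center (a point): Centre of the loose grey ribbed safety cap, on its axis, half-way up its two squeeze tabs. The cap is 55 mm across the ribs and 38 mm tall: lower edge 22 mm below this point, flat top 16 mm above it; about 80 g. z points out of its top; y is the line through the two tabs, along which they are squeezed.
- cap: The same cap with its tabs; origin on its axis at its lower edge, 22 mm below cap_center, axes as there. It comes free only when turned counter-clockwise (from above) right up to its stop, 30 to 80 degrees from the start, differing and hidden under the cap. Only the last 9 degrees before the stop are clear of the lugs: lift it there, straight up; it is off the neck 35 mm higher.
- tab_a (a joint): Travel of the flat spring tab on the cap's +y side, m: 0 free, 0.0045 fully in; 3.6 N to start, 12 N fully in. The tab is 21 mm wide and 20 mm tall (10 mm above to 10 mm below cap_center); the tabs' outer faces are 64 mm apart when free, 55 mm fully in. A tooth below it reaches 34 mm from the axis, between two uprights of the jar's crown.
- tab_b (a joint): The tab on the cap's -y side, as tab_a. With both tabs pushed in 3.2 mm or more their teeth clear the crown and the cap can turn; let go and they catch again. Turned clockwise, the cap soon meets another stop. More than 80 N a side crushes the tabs.
- jar_mouth (a point): Centre of the jar's rim, 122 mm above the bench, hidden under the cap's roof at the start (11 mm above cap_center). The amber jar, 82 mm wide, is clamped in a fixed seat with a square metal foot 112 mm wide. Round the neck's foot stands a white crown of 18 uprights, 31 to 36.5 mm from the axis, top 24.5 mm below this point: a finger tip lower than that jams on it.
- neck_ring (a joint): Twist of the thin plastic ring on the neck that carries the hidden lugs and stops, rad: 0 unloaded, positive counter-clockwise from above. It springs 0.17 rad per N m when the cap is turned hard against a stop; more than 0.12 either way (0.7 N m) breaks it.
- ring_carrier (a joint): Upward stretch of the same ring, m: 0 unloaded. It gives 0.25 mm per N when the cap is pulled up while still hooked; more than 0.004 (16 N) breaks it.
- tray: Open, empty pressed-steel instrument tray, fixed on the bench. Origin at the centre of its underside; 261 mm long along its own y axis, 117 mm along its x, rim 18 mm high; its floor, 2 mm above the bench, is flat over 248 x 102 mm.
- dropper: Small brown dropper bottle, 33 mm across, 85 mm tall, standing loose between jar and tray. Origin at its foot.
- vial: Small white-capped vial, 27 mm across, 58 mm tall, standing loose behind the dropper bottle. Origin at its foot.
Not all that is in view belongs to the job. What is shaped like the cap but yellow is not meant.

How it is judged:
On the way, in this order (a step that is already met when the one before it is completed fails the run):
1. both tabs are squeezed in while the cap sits on the jar (value of joint each of tab_a, tab_b above 0.0032 m and distance between cap_center and jar_mouth below 0.018 m), for 0.2 s.
2. the cap is lifted clear above the neck, upright (z of cap_center in the frame of jar_mouth above 0.026 m and horizontal distance between cap_center and jar_mouth below 0.05 m and angle between cap_center's own z axis and vertical below 0.3 rad), for 0.05 s.
At the end, for the whole second after the job is handed in: The cap stands at rest, right way up (within 0.1 rad), flat on the tray's floor inside its rim (its centre within 30 mm of the tray's long middle line and 100 mm of its middle along it), let go so that both tabs have sprung out (x of cap_center in the frame of tray between -0.03 and 0.03 m and y of cap_center in the frame of tray between -0.1 and 0.1 m and z of cap_center in the frame of tray between 0.019 and 0.029 m and angle between cap_center's own z axis and vertical below 0.1 rad and linear speed of cap below 0.02 m/s and value of joint each of tab_a, tab_b below 0.001 m); the robot touches nothing.
It fails at once if the neck ring is twisted by more than 0.12 rad (the cap was forced against a stop) (value of joint neck_ring above 0.12 rad or value of joint neck_ring below -0.12 rad).
It fails at once if the neck ring is stretched up by more than 4 mm (the cap was pulled while hooked) (value of joint ring_carrier above 0.004 m).
It fails at once if the fingers press on the cap with more than 160 N in all (80 N a side) (contact force between the fingers and cap above 160 N).
It fails at once if the cap is dropped or slammed into the tray (over 40 N) (contact force between cap and tray above 40 N).
It fails at once if the dropper bottle or the vial is pushed more than 20 mm (distance of any of dropper, vial from where it was at the start of the episode above 0.02 m).
It also fails if it takes over 64 s, if anything falls off the work surface, if the arm or the gripper's body presses on something with over 40 N, if the wrist force passes 120 N, or if a joint passes its speed limit or range.

## Working session

There is one attempt and no reset: what is moved stays moved. The work goes in short steps, Python scripts to look and compute and a tool call to move; the robot and the scene stay as the last step left them, time stands still between calls to the robot, and variables do not carry over. Pictures are saved under pics/ and viewed, and the job is handed in when it is done.

Besides the shell and the picture viewer there is one more tool, called after "Call:" by a JSON object that holds its "fn" and its "kwargs", one argument or row to a line. arm_command: Moves the arm, as the interface text tells. Its arguments: {"type":"object","properties":{"series":{"type":"array"},"squeeze":{"type":"number"}},"required":["series"]}

```bash
mkdir -p pics; ls; python3 - <<'E'
from station import status, read_camera, camera_model, bot
import cv2
for n in("scene","top"):
    cv2.imwrite(f"pics/{n}0.png",read_camera(n)); print(n,camera_model(n))
print(status.get_obs())
E
```

```text
pics
scene {'fov_y': 52.88412097463432, 'cx': 251.29568404502223, 'cy': 191.33594358704713, 'R': array([[-0.4475969 , -0.89397746,  0.02147833],
       [-0.57339042,  0.26848854, -0.77403962],
       [ 0.68620728, -0.3587732 , -0.63277275]]), 't': array([0.21960406, 0.4068129 , 0.51654964])}
top {'fov_y': 46.04453656009406, 'cx': 260.8401523978034, 'cy': 194.00168183655143, 'R': array([[-0.00786565, -0.99994241,  0.00730085],
       [-0.99838826,  0.00744263, -0.05626274],
       [ 0.05620516, -0.00773163, -0.9983893 ]]), 't': array([-0.00916128,  0.55398313,  1.13944361])}
{'t': 0.1, 'q': array([ 1.19687888,  0.47772783,  0.02233316,  1.55632407, -0.01154163,
        1.10931453, -0.08308599]), 'joint_vel': array([-1.38452415e-03, -3.05334637e-03,  9.48923328e-04, -2.62283525e-03,
        1.04090221e-04,  3.68630742e-04,  9.52765669e-05]), 'joint_torque': array([ 3.95666604e-03, -5.97760284e+01,  1.61340069e+00, -2.81953579e+01,
        1.27499897e-02,  5.03539690e-03,  5.17459705e-05]), 'eef_pos': array([ 0.1771991 , -0.65080918,  0.24742779]), 'tool_rot': array([-4.68238033e-04,  7.94581836e-01, -6.07156510e-01, -6.77227798e-04]), 'contact_force': array([-0.14746496, -0.95172135,  0.08641379]), 'torque': array([ 0.0101811 , -0.0094271 , -0.00296025]), 'gripper_width': 1.0018984184302915}
```

View pics/scene0.png

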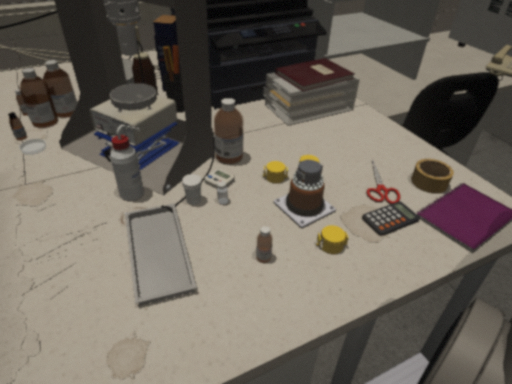

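View pics/top0.png

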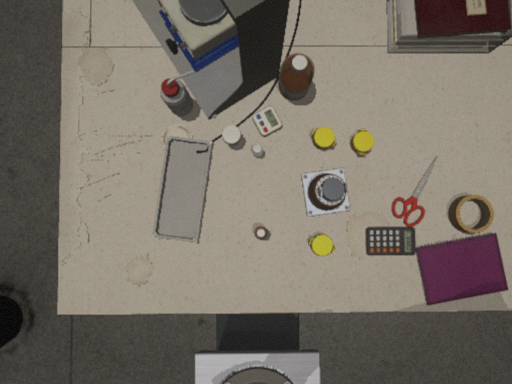

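The top view shows the jar with its grey cap at about (330,189) and the tray at (184,190). The dropper is at (261,232) and the vial at (257,151). Three yellow look-alikes stand at (324,138), (363,142) and (321,245). The grey one on the amber jar is the cap I want, so I'll check it in a close crop.

```bash
python3 - <<'E'
import cv2,numpy as np
a=cv2.imread("pics/top0.png");b=cv2.imread("pics/scene0.png")
A=cv2.resize(a[155:225,290:370],None,fx=7,fy=7,interpolation=cv2.INTER_CUBIC)
B=cv2.resize(b[150:230,265:345],None,fx=7,fy=7,interpolation=cv2.INTER_CUBIC)
A=cv2.convertScaleAbs(A,alpha=1.6,beta=10);B=cv2.convertScaleAbs(B,alpha=1.6,beta=10)
cv2.imwrite("pics/c1.png",A);cv2.imwrite("pics/c2.png",B)
from station import camera_model
for n in("top","scene"):
    m=camera_model(n);print(n,-m["R"].T@m["t"],m.keys())
E
```

```text
top [ 0.48897558 -0.00447409  1.16884381] dict_keys(['fov_y', 'cx', 'cy', 'R', 't'])
scene [-0.02290341  0.27242065  0.63703112] dict_keys(['fov_y', 'cx', 'cy', 'R', 't'])
```

View pics/c1.png

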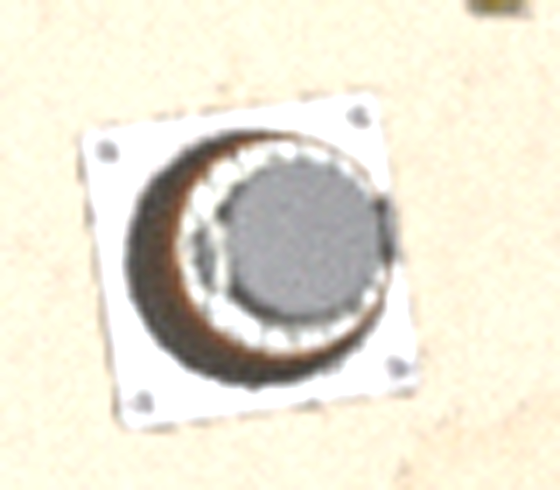

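View pics/c2.png

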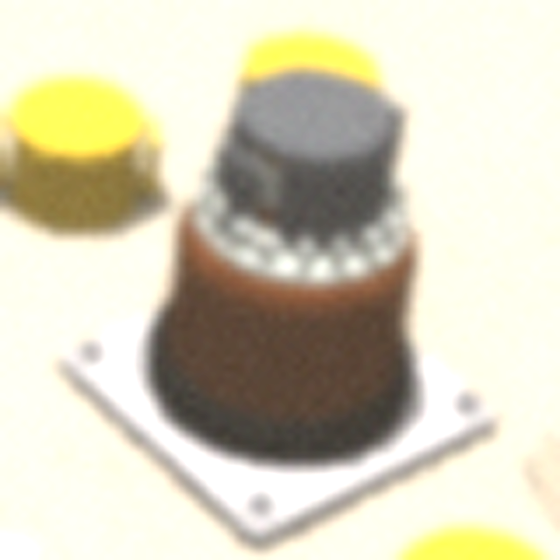

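The crop confirms it: grey cap on the amber jar, with tabs at the left and right as seen from above. Next I'll measure the cap top, the tab directions, the tray, the dropper and the vial.

```bash
cat > h.py <<'E'
import numpy as np,cv2
from station import camera_model
def ray(n,u,v):
    m=camera_model(n);f=192/np.tan(np.radians(m["fov_y"]/2))
    d=m["R"].T@np.array([(u-m["cx"])/f,(v-m["cy"])/f,1]);c=-m["R"].T@m["t"];return c,d
def at(n,u,v,z):
    c,d=ray(n,u,v);return c+d*(z-c[2])/d[2]
def proj(n,X):
    m=camera_model(n);f=192/np.tan(np.radians(m["fov_y"]/2));p=m["R"]@np.array(X)+m["t"]
    return p[0]/p[2]*f+m["cx"],p[1]/p[2]*f+m["cy"]
E
python3 - <<'E'
from h import *
a=cv2.imread("pics/top0.png");b=cv2.imread("pics/scene0.png")
# grey levels around cap
print(a[175:205:2,312:352:2].mean(2).astype(int))
# tray corners from minAreaRect of grey region
g=a.astype(int);sat=g.max(2)-g.min(2)
bl=cv2.GaussianBlur(a,(0,0),1.2)
print("tray colour",a[190,184],"bench",a[250,220],"cap",a[189,333])
hsv=cv2.cvtColor(bl,cv2.COLOR_BGR2HSV)
print(hsv[190,184],hsv[250,220],hsv[189,333])
# foot: white low-sat bright
m=((hsv[...,1]<25)&(hsv[...,2]>170)).astype(np.uint8);m[:, :290]=0;m[:,370:]=0;m[:155]=0;m[225:]=0
r=cv2.minAreaRect(cv2.findNonZero(m));print("foot",r,[at("top",*p,0.008)[:2].round(4) for p in cv2.boxPoints(r)])
E
```

```text
[[179 163 138  93  51  42  61 102 129 145 116 124 134 168 179 185 156 150
  148 146]
 [165 132  56  41  53  98 154 166 124 132 115 134 153 130 143 177 170 144
  144 145]
 [121  47  46  52 131 171 142 111  94  96  98  97  98 110 133 131 178 136
  150 144]
 [ 46  37  44 132 137 139  76  99  99  99  99  96  95  97  96 135 169 140
  149 148]
 [ 46  44  74 173 161  91  92 102 100 101 103  96 100  96  96 107  78 134
  145 150]
 [ 44  46 122 145 125  60 100 101  97  98  98  97  98  97  96  94  60 108
  149 149]
 [ 46  51 151 110 142  99 101 103  98 100  98  96  95  95  98  98  65 105
  149 154]
 [ 42  55 126  70 125 105 102 100 100 102  99  97  95 101  92  98  70 102
  151 147]
 [ 40  59 138  76  92 115 100 106 104 100 102 101  98  98  98  91  71  94
  140 147]
 [ 36  54 140  91  99 117  99 105 100 101 103  98  99 101 103  98 125 152
  146 150]
 [ 42  47 108 122 105 113  76 104  99  97  94  99  98  98  97  88 121 159
  149 150]
 [ 44  45  60 161 143 110  48  80 103 101 102 104  94 101  83 157  96 181
  142 151]
 [ 45  37  47  87 141 173 130  53  52  87  91  88  81  88  90 100 101 181
  141 149]
 [ 46  43  43  47 112 147 162 164  94  90  92  99 106 149 126  71 159 181
  155 146]
 [ 85  47  43  42  49  72 115 157 156 159 124 152 134  83  50 137 181 178
  169 144]]
tray colour [133 140 146] bench [139 153 159] cap [102  99  99]
[ 18  22 140] [ 18  36 162] [120   8 101]
foot ((325.3716125488281, 191.64425659179688), (40.05192565917969, 40.002479553222656), 81.46923065185547) [array([ 0.6031, -0.1217]), array([ 0.6178, -0.2242]), array([ 0.5153, -0.2377]), array([ 0.5009, -0.1356])]
```

```bash
python3 - <<'E'
from h import *
a=cv2.imread("pics/top0.png");b=cv2.imread("pics/scene0.png")
print("foot centre",at("top",325.37,191.64,0.006))
# cap top in top view
g=a.astype(int);mm=((abs(g.mean(2)-99)<17)&(g.max(2)-g.min(2)<14)).astype(np.uint8)
w=np.zeros_like(mm);w[170:210,318:352]=1;mm*=w
mm=cv2.morphologyEx(mm,cv2.MORPH_OPEN,cv2.getStructuringElement(cv2.MORPH_ELLIPSE,(7,7)))
n,l,s,c=cv2.connectedComponentsWithStats(mm);k=1+np.argmax(s[1:,4]);
print("cap blob",s[k],c[k]);cnt=cv2.findContours((l==k).astype(np.uint8),cv2.RETR_EXTERNAL,cv2.CHAIN_APPROX_NONE)[0][0]
e=cv2.fitEllipse(cnt);print(e, at("top",*c[k],0.127))
# scene: cap top ellipse
A=b[150:190,285:335];print(b[166,311],b[178,311])
gs=b.astype(int).mean(2)
print(gs[156:186:1,294:328:2].astype(int))
# tray
for nme,p in [("drop",(261,232)),("vial",(257.5,150.5))]:
    print(nme,at("top",*p,0.085 if nme=="drop" else .058))
E
```

```text
foot centre [ 0.55930264 -0.18009214  0.006     ]
cap blob [322 177  22  23 385] [332.74025974 188.43116883]
((332.7142028808594, 188.43504333496094), (20.711143493652344, 21.900802612304688), 137.09622192382812) [ 0.5592961  -0.17900782  0.127     ]
[93 93 90] [42 45 46]
[[156 159 158 148 142 140 137 139 138 139 146 154 159 159 159 158 157]
 [159 160 158 143 137 136 137 135 135 137 140 146 154 160 158 160 158]
 [158 157 157 141 136 134 132 132 132 135 137 143 150 159 159 156 155]
 [158 159 154 133 132 127 120 117 121 129 132 137 145 158 158 159 158]
 [160 158 152 122 121 112 102  99 104 111 122 129 141 156 158 159 157]
 [158 158 144 106 105  97  92  92  92  96 102 113 128 153 159 159 158]
 [159 158 138  93  93  93  89  90  89  90  93  97 114 146 156 160 158]
 [158 157 135  92  91  89  91  89  90  90  89  92 100 134 153 159 158]
 [159 160 126  92  91  89  89  90  92  92  90  91  94 115 145 156 159]
 [159 155 113  88  90  89  89  90  89  92  91  89  90  98 125 153 159]
 [158 154 102  86  93  90  91  93  90  90  91  88  88  83 108 155 160]
 [158 146  91  81  89  92  90  90  90  92  90 
[... 689 characters left out ...]
  47  45  44  46  43  42  47  68 118 152 159]
 [111 106  52  46  56  61  46  45  44  46  45  43  46  71 115 153 158]
 [109 108  55  50  52  54  47  44  45  44  47  45  50  83 121 151 158]
 [111  97  68  65  46  47  47  45  46  42  44  44  55 104 122 150 155]
 [121  84  90  95  62  49  47  44  44  45  46  49  68 112 128 147 156]
 [117  86 101 118  93  68  43  50  45  46  52  62  97 106 119 144 154]
 [106  98  93 112 124  97  53  67  52  57  68  74 117  99 119 125 156]
 [ 92 114  96 101 124 114  66  93  62  73  86  81 113 103 114 120 155]
 [ 78 108 111 118 106 112  92 108  82  84 101  89 108 118  97 112 156]]
drop [ 0.45898183 -0.01253386  0.085     ]
vial [ 0.65944123 -0.00565561  0.058     ]
```

```bash
python3 - <<'E'
import cv2,numpy as np
a=cv2.imread("pics/top0.png")
A=cv2.resize(a[125:255,140:285],None,fx=4,fy=4,interpolation=cv2.INTER_CUBIC)
cv2.imwrite("pics/tray.png",cv2.convertScaleAbs(A,alpha=1.3))
E
```

```text
(no output)
```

View pics/tray.png

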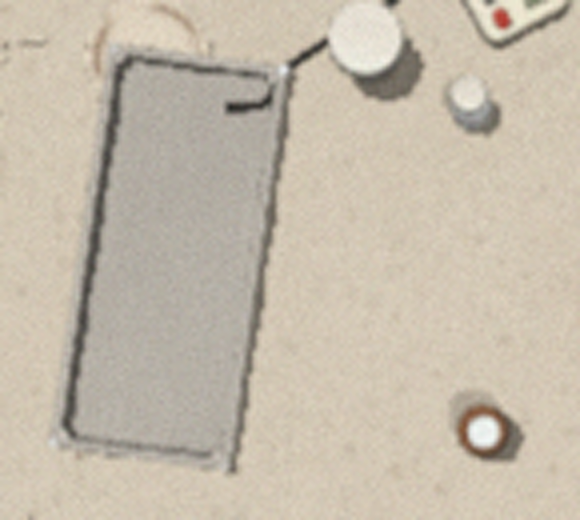

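```bash
python3 - <<'E'
from h import *
a=cv2.imread("pics/top0.png");g=a.astype(int).mean(2)
print("right");print(g[180:196,341:351].astype(int))
print("left");print(g[182:200,314:328].astype(int))
c=np.array([0.5593,-0.1795])
def ang(u,v,z):
    p=at("top",u,v,z)[:2]-c;return p.round(4),np.hypot(*p).round(4),np.degrees(np.arctan2(p[1],p[0])).round(1)
P=[(118,52),(288,65),(230,468),(58,440)]
Q=[at("top",u/4+140,v/4+125,.018)[:2] for u,v in P];print(np.round(Q,4),np.mean(Q,0))
Q=np.array(Q);print("long",Q[0]-Q[3],Q[1]-Q[2],[np.degrees(np.arctan2(d[1],d[0])) for d in(Q[0]-Q[3],Q[1]-Q[2])],np.linalg.norm(Q[0]-Q[3]),np.linalg.norm(Q[0]-Q[1]))
w=np.clip(100-g[180:196,343:348],0,None)*(g[180:196,343:348]<92);yy,xx=np.mgrid[180:196,343:348]
u,v=(w*xx).sum()/w.sum(),(w*yy).sum()/w.sum();print(u,v,[ang(u,v,z) for z in(.121,.115,.111)])
w=np.clip(110-g[184:198,317:321],0,None);yy,xx=np.mgrid[184:198,317:321]
u,v=(w*xx).sum()/w.sum(),(w*yy).sum()/w.sum();print(u,v,[ang(u,v,z) for z in(.111,.1,.09)])
# scene tab
for z in(.101,.111,.121):
  pass
A=cv2.resize(cv2.imread("pics/scene0.png")[150:205,280:340],None,fx=10,fy=10,interpolation=cv2.INTER_CUBIC)
A=cv2.convertScaleAbs(A,alpha=2.2)
for th in np.radians([85,90,95,100,105]):
    for z in(.101,.121):
        for r,o in((.032,.0105),(.032,-.0105)):
            X=[c[0]+r*np.cos(th)-o*np.sin(th),c[1]+r*np.sin(th)+o*np.cos(th),z];print(np.degrees(th).round(),z,o,np.round(proj("scene",X),1))
cv2.imwrite("pics/c3.png",A)
E
```

```text
right
[[129 122 162 181 153 140 148 150 146 147]
 [131 135 140 169 152 140 148 149 149 148]
 [101 125 121 130 133 141 148 150 149 146]
 [ 95 107  93  78 106 134 144 145 146 150]
 [ 98  92  70  49  89 123 139 148 147 147]
 [ 95  94  85  60  91 108 137 149 152 149]
 [ 95  95  92  72  93 112 138 148 152 150]
 [ 99  98  98  65  87 105 135 149 150 154]
 [ 95  97  95  70  77 103 136 153 148 147]
 [ 95  98  95  70  66 102 136 151 147 147]
 [ 98  97  96  65  52  94 129 144 147 150]
 [ 97  91  93  71  52  94 117 140 147 147]
 [ 98  96 101  92  70 122 127 139 150 150]
 [ 95  98 104 125 101 152 148 146 152 150]
 [ 93  92 119 145 115 154 149 146 147 151]
 [ 92  88 112 121 124 159 160 149 147 150]]
left
[[ 42  41  62 115 169 171 146 154 123  70  78  94 100 100]
 [ 44  51  74 133 173 177 161 136  91  77  92 101 102 100]
 [ 48  50  94 133 168 174 141  82  60  85 100 104 101  97]
 [ 46  61 122 139 145 163 125  57  60  89 100  97 101 101]
 [ 46  74 148 149 123 138 123  83  72  91 108 102 100  99]
 [ 51  83 151 152 110 110 142 124  99  96 101  98 103 100]
 [ 54  92 136 113  73  97 140 142 112  96 106 
[... 1353 characters left out ...]
]), np.float64(0.0285), np.float64(99.1))]
85.0 0.101 0.0105 [297.6 179.5]
85.0 0.101 -0.0105 [293.5 174.4]
85.0 0.121 0.0105 [298.5 172.5]
85.0 0.121 -0.0105 [294.3 167.4]
90.0 0.101 0.0105 [298.6 180.1]
90.0 0.101 -0.0105 [293.8 175.1]
90.0 0.121 0.0105 [299.4 173.1]
90.0 0.121 -0.0105 [294.5 168.1]
95.0 0.101 0.0105 [299.6 180.7]
95.0 0.101 -0.0105 [294.1 175.9]
95.0 0.121 0.0105 [300.5 173.6]
95.0 0.121 -0.0105 [294.9 168.9]
100.0 0.101 0.0105 [300.7 181.2]
100.0 0.101 -0.0105 [294.6 176.6]
100.0 0.121 0.0105 [301.6 174.1]
100.0 0.121 -0.0105 [295.4 169.6]
105.0 0.101 0.0105 [301.8 181.6]
105.0 0.101 -0.0105 [295.1 177.3]
105.0 0.121 0.0105 [302.8 174.6]
105.0 0.121 -0.0105 [295.9 170.3]
```

View pics/c3.png

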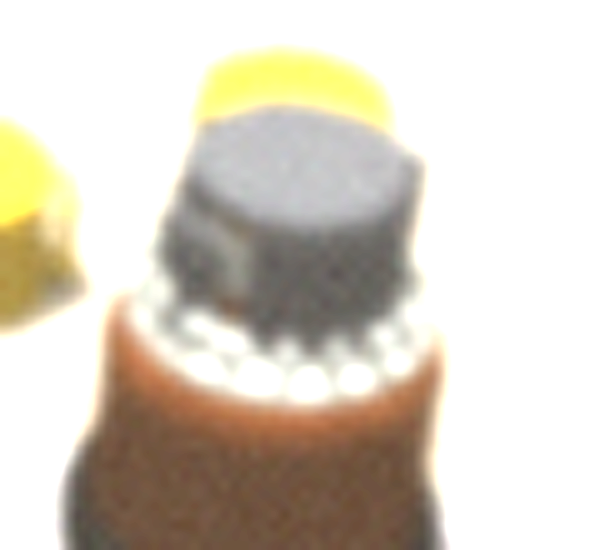

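Call:
{"fn": "arm_command", "kwargs": {
  "series": [
    [85,[-20,-28,0],0],
    [85,[-45,-63,0],0],
    [85,[-70,-98,0],0],
    [85,[-100,-140,0],0],
    [85,[-130,-182,0],0],
    [85,[-160,-222,0],0],
    [85,[-190,-265,0],0],
    [85,[-220,-306,0],0.0]
  ],
  "squeeze": 30
}}

```text
t: 1.1
eef_pos: [0.4156, -0.3571, 0.2481]
tool_rot: [-0.0, 0.795, -0.607, -0.0]
contact_force: [1.0, -0.1, 0.2]
gripper_width: 0.992
```

Call:
{"fn": "arm_command", "kwargs": {
  "series": [
    [85,[-30,-42,0],0.03],
    [85,[-60,-84,0],0.07],
    [85,[-90,-125,0],0.1],
    [85,[-115,-160,0],0.135],
    [85,[-128,-178,0],0.135],
    [85,[-134,-187,0],0.135],
    [85,[-134,-187,0],0.135],
    [85,[-134,-187,0],0.135]
  ]
}}

```text
t: 2.1
eef_pos: [0.5592, -0.1818, 0.2482]
tool_rot: [0.0, 0.751, -0.66, -0.0]
contact_force: [-0.2, -0.1, 0.3]
gripper_width: 0.996
```

```bash
cat >> h.py <<'E'
from station import status,read_camera,bot
from scipy.spatial.transform import Rotation as Rn
def st(target=None):
    o=status.get_obs();w=o["tool_rot"];M=Rn.from_quat([*w[1:],w[0]]).as_matrix()
    print("t",round(o["t"],2),"p",o["eef_pos"].round(4),"yaw",np.degrees(np.arctan2(M[1,0],M[0,0])).round(2),"tilt",(M[:2,2]).round(4),"F",o["contact_force"].round(1),"T",o["torque"].round(3),"w",round(o["gripper_width"]*85.4,1),"q7",o["q"][6].round(2))
    if target is not None: print("tool shift mm",(M.T@(np.array(target)-o["eef_pos"])*1000).round(1))
E
python3 -c "
from h import *
st([.5593,-.1795,.24]);cv2.imwrite('pics/top1.png',cv2.resize(read_camera('top')[140:240,270:390],None,fx=5,fy=5));cv2.imwrite('pics/sc1.png',cv2.resize(read_camera('scene')[60:230,220:400],None,fx=3.5,fy=3.5))"
```

```text
t 2.1 p [ 0.5592 -0.1818  0.2482] yaw -82.62 tilt [-0.0006 -0.0007] F [-0.2 -0.1  0.3] T [-0.01   0.031  0.007] w 85.0 q7 -1.31
tool shift mm [-2.2 -0.4  8.2]
```

View pics/sc1.png

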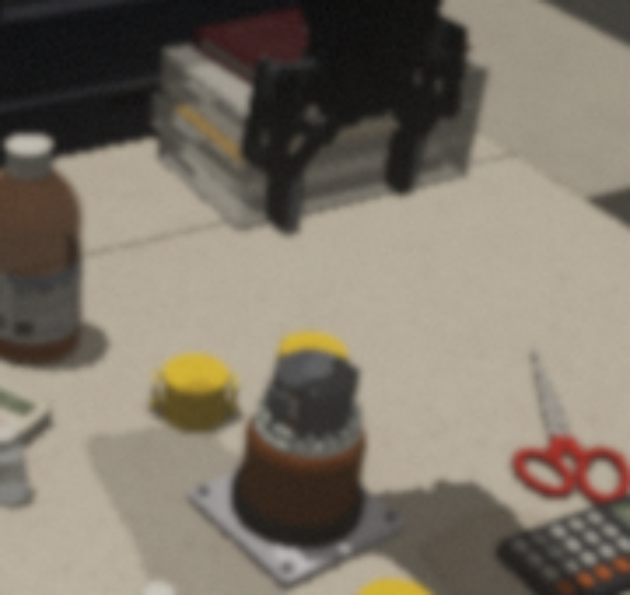

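```bash
python3 -c "
from h import *
for d in (.002,.004,.01,.017): print(d,proj('scene',[.5535,-.135,.2482-d]),proj('scene',[.554,-.2275,.2482-d]))"
```

```text
0.002 (np.float64(299.1667122442583), np.float64(124.1181072557442)) (np.float64(335.92321733837025), np.float64(115.06687430143054))
0.004 (np.float64(299.06906640990246), np.float64(124.98202444930634)) (np.float64(335.7730797923048), np.float64(115.90953398249945))
0.01 (np.float64(298.7779963704328), np.float64(127.55725372854215)) (np.float64(335.32542218399175), np.float64(118.42205018737192))
0.017 (np.float64(298.4419129736567), np.float64(130.5307366923672)) (np.float64(334.8083184683776), np.float64(121.32433854560237))
```

Call:
{"fn": "arm_command", "kwargs": {
  "series": [
    [80,[-1,0,15],0],
    [80,[-2,0,40],0],
    [80,[-2,0,65],0],
    [80,[-2,0,85],0],
    [80,[-2,0,100],0],
    [80,[-2,0,105],0],
    [80,[-2,0,105],0]
  ]
}}

```text
t: 3.08
eef_pos: [0.5598, -0.1783, 0.1433]
tool_rot: [0.0, 0.752, -0.659, -0.0]
contact_force: [0.4, 0.2, -0.1]
gripper_width: 0.936
```

```bash
python3 -c "
from h import *
st([.5593,-.1795,.117]);cv2.imwrite('pics/top2.png',cv2.resize(read_camera('top')[140:240,270:390],None,fx=5,fy=5));cv2.imwrite('pics/sc2.png',cv2.convertScaleAbs(cv2.resize(read_camera('scene')[120:220,250:360],None,fx=6,fy=6),alpha=2))"
```

```text
t 3.08 p [ 0.5598 -0.1783  0.1433] yaw -82.51 tilt [-0.  0.] F [ 0.4  0.2 -0.1] T [0.001 0.013 0.072] w 80.0 q7 -1.34
tool shift mm [ 1.1  0.7 26.3]
```

View pics/sc2.png

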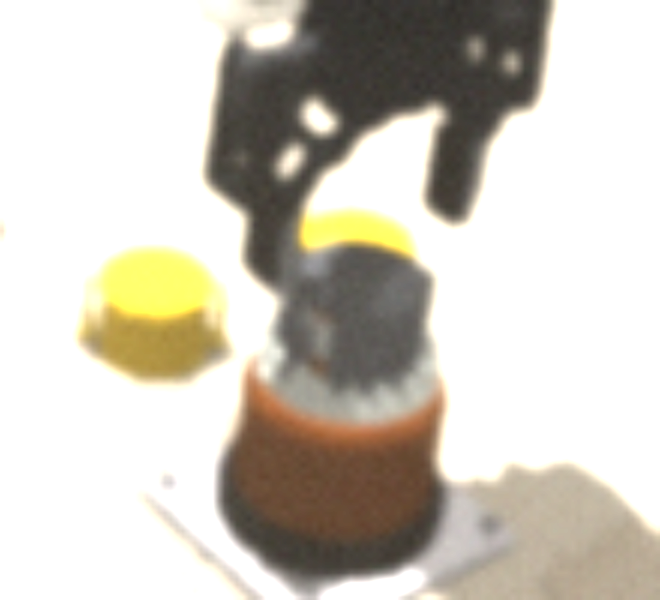

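Call:
{"fn": "arm_command", "kwargs": {
  "series": [
    [76,[1,0.7,10],0],
    [73,[1,0.7,20],0],
    [72,[1,0.7,28],0],
    [72,[1,0.7,28],0],
    [70,[1,0.7,28],0],
    [70,[1,0.7,28],0]
  ]
}}

```text
t: 3.92
eef_pos: [0.5595, -0.1794, 0.1157]
tool_rot: [-0.0, 0.752, -0.659, 0.0]
contact_force: [-0.0, 0.3, -0.3]
gripper_width: 0.82
```

```bash
python3 -c "
from h import *
st([.5593,-.1795,.117]);cv2.imwrite('pics/top3.png',cv2.convertScaleAbs(cv2.resize(read_camera('top')[140:240,270:390],None,fx=6,fy=6),alpha=1.7));cv2.imwrite('pics/sc3.png',cv2.convertScaleAbs(cv2.resize(read_camera('scene')[140:220,265:345],None,fx=7,fy=7),alpha=2))"
```

```text
t 3.92 p [ 0.5595 -0.1794  0.1157] yaw -82.51 tilt [ 0.0007 -0.0002] F [-0.   0.3 -0.3] T [0.018 0.028 0.014] w 70.1 q7 -1.35
tool shift mm [ 0.1  0.2 -1.3]
```

View pics/sc3.png

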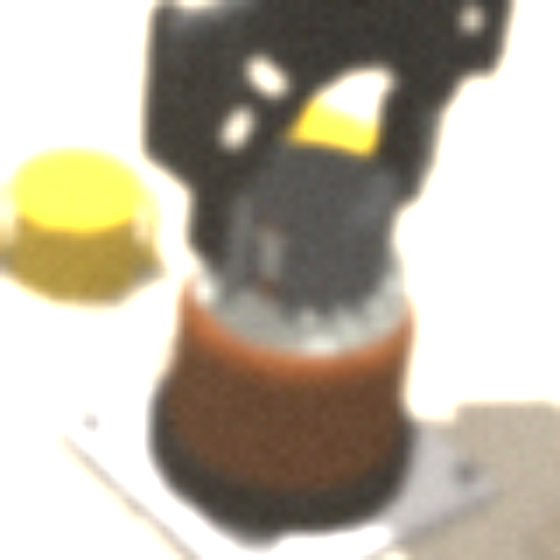

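View pics/top3.png

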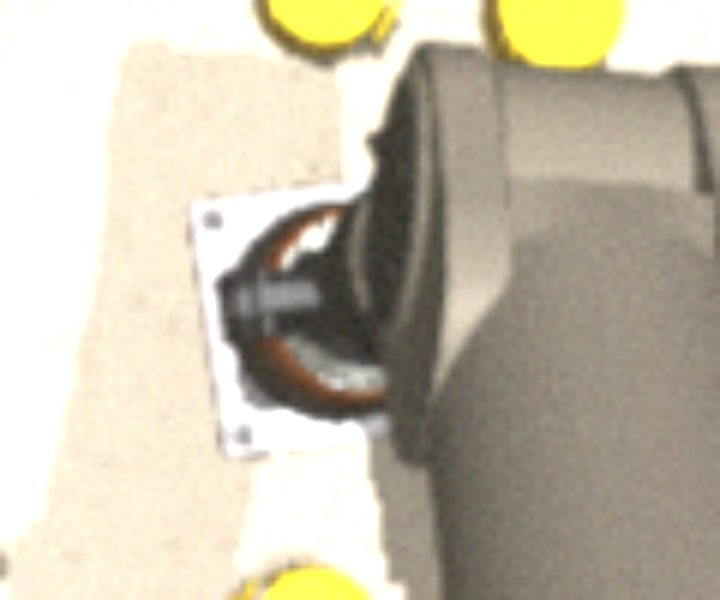

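The fingers straddle the two tabs, with the tips just above the crown. I'll close on them gently now.

Call:
{"fn": "arm_command", "kwargs": {
  "series": [
    [64,[0,0,0],0],
    [61,[0,0,0],0],
    [58,[0,0,0],0],
    [54,[0,0,0],0],
    [50,[0,0,0],0],
    [50,[0,0,0],0],
    [50,[0,0,0],0],
    [50,[0,0,0],0]
  ],
  "squeeze": 35
}}

```text
t: 5.03
eef_pos: [0.5597, -0.1794, 0.1172]
tool_rot: [-0.0, 0.752, -0.659, 0.001]
contact_force: [-4.8, 1.3, 14.5]
gripper_width: 0.629
```

```bash
python3 -c "
from h import *
st()"
```

```text
t 5.03 p [ 0.5597 -0.1794  0.1172] yaw -82.51 tilt [ 0.0012 -0.0005] F [-4.8  1.3 14.5] T [0.281 1.003 0.091] w 53.7 q7 -1.35
```

Call:
{"fn": "arm_command", "kwargs": {
  "series": [
    [50,[0,0,-0.5],0],
    [50,[0,0,-1],0],
    [50,[0,0,-1],0]
  ]
}}

```text
t: 5.4
eef_pos: [0.5596, -0.1794, 0.1173]
tool_rot: [-0.0, 0.752, -0.659, 0.001]
contact_force: [-3.4, 0.5, 8.6]
gripper_width: 0.625
```

```bash
python3 -c "
from h import *
st()"
```

```text
t 5.4 p [ 0.5596 -0.1794  0.1173] yaw -82.51 tilt [ 0.001  -0.0004] F [-3.4  0.5  8.6] T [0.139 0.449 0.057] w 53.4 q7 -1.35
```

Call:
{"fn": "arm_command", "kwargs": {
  "series": [
    [50,[0,0,-0.6],0],
    [50,[0,0,-1.2],0],
    [50,[0,0,-1.2],0]
  ]
}}

```text
t: 5.78
eef_pos: [0.5593, -0.1794, 0.1175]
tool_rot: [-0.0, 0.752, -0.659, 0.0]
contact_force: [0.0, -0.3, 2.3]
gripper_width: 0.626
```

```bash
python3 -c "
from h import *
st();cv2.imwrite('pics/sc4.png',cv2.convertScaleAbs(cv2.resize(read_camera('scene')[140:220,265:345],None,fx=7,fy=7),alpha=2.5))"
```

```text
t 5.78 p [ 0.5593 -0.1794  0.1175] yaw -82.51 tilt [ 0.0003 -0.    ] F [ 0.  -0.3  2.3] T [-0.006 -0.074  0.005] w 53.4 q7 -1.35
```

View pics/sc4.png

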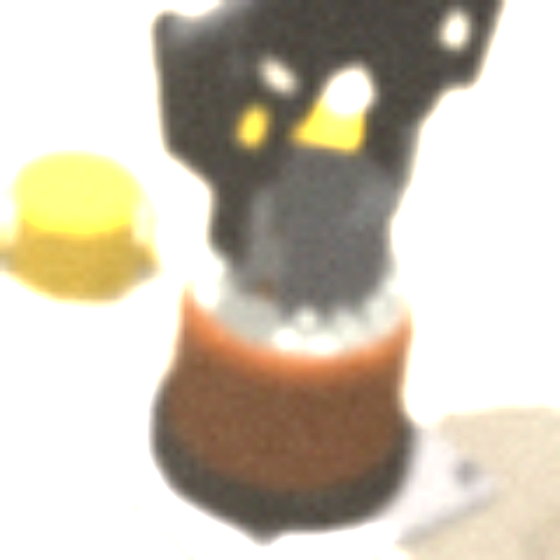

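Both tabs are in and the vertical load is near zero. I'll start turning counter-clockwise, which is negative roll.

Call:
{"fn": "arm_command", "kwargs": {
  "series": [
    [50,[0,0,0],-0.04],
    [50,[0,0,0],-0.1],
    [50,[0,0,0],-0.16],
    [50,[0,0,0],-0.22],
    [50,[0,0,0],-0.28],
    [50,[0,0,0],-0.34],
    [50,[0,0,0],-0.34]
  ]
}}

```text
t: 6.7
eef_pos: [0.5592, -0.1796, 0.1175]
tool_rot: [-0.0, 0.853, -0.523, 0.0]
contact_force: [0.1, -1.1, 1.5]
gripper_width: 0.619
```

```bash
python3 -c "
from h import *
st();cv2.imwrite('pics/sc5.png',cv2.convertScaleAbs(cv2.resize(read_camera('scene')[140:220,265:345],None,fx=7,fy=7),alpha=2.5))"
```

```text
t 6.7 p [ 0.5592 -0.1796  0.1175] yaw -63.01 tilt [ 0. -0.] F [ 0.1 -1.1  1.5] T [-0.129 -0.046  0.018] w 52.9 q7 -1.05
```

View pics/sc5.png

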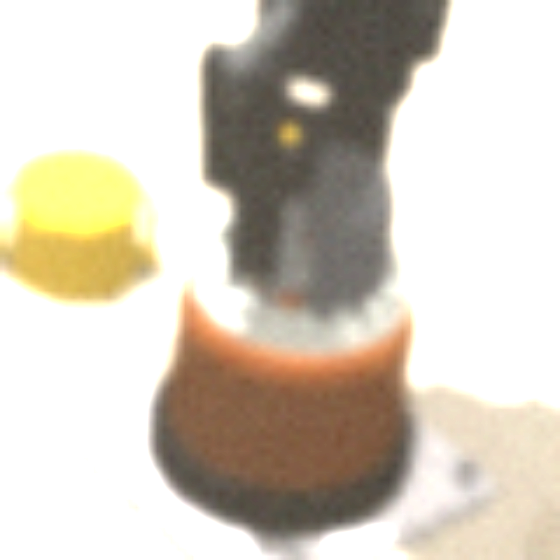

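Call:
{"fn": "arm_command", "kwargs": {
  "series": [
    [50,[0,0,0],-0.04],
    [50,[0,0,0],-0.08],
    [50,[0,0,0],-0.12],
    [50,[0,0,0],-0.15],
    [50,[0,0,0],-0.15]
  ]
}}

```text
t: 7.38
eef_pos: [0.5592, -0.1793, 0.1175]
tool_rot: [-0.0, 0.889, -0.457, -0.0]
contact_force: [-0.5, -0.9, 1.5]
gripper_width: 0.626
```

```bash
python3 -c "
from h import *
st()"
```

```text
t 7.38 p [ 0.5592 -0.1793  0.1175] yaw -54.41 tilt [-0.      0.0002] F [-0.5 -0.9  1.5] T [-0.073 -0.069 -0.025] w 53.4 q7 -0.93
```

Call:
{"fn": "arm_command", "kwargs": {
  "series": [
    [50,[0,0,0],-0.02],
    [50,[0,0,0],-0.04],
    [50,[0,0,0],-0.06],
    [50,[0,0,0],-0.06]
  ]
}}

```text
t: 7.88
eef_pos: [0.5592, -0.1793, 0.1175]
tool_rot: [-0.0, 0.903, -0.43, 0.0]
contact_force: [-0.2, -0.8, 1.5]
gripper_width: 0.624
```

```bash
python3 -c "
from h import *
st()"
```

```text
t 7.88 p [ 0.5592 -0.1793  0.1175] yaw -50.97 tilt [0.     0.0001] F [-0.2 -0.8  1.5] T [-0.132 -0.037  0.044] w 53.3 q7 -0.87
```

Call:
{"fn": "arm_command", "kwargs": {
  "series": [
    [50,[0,0,0],-0.02],
    [50,[0,0,0],-0.04],
    [50,[0,0,0],-0.06],
    [50,[0,0,0],-0.06]
  ]
}}

```text
t: 8.38
eef_pos: [0.5592, -0.1793, 0.1175]
tool_rot: [-0.0, 0.915, -0.403, -0.0]
contact_force: [-0.2, 0.1, 1.1]
gripper_width: 0.626
```

```bash
python3 -c "
from h import *
st()"
```

```text
t 8.38 p [ 0.5592 -0.1793  0.1175] yaw -47.54 tilt [0.     0.0001] F [-0.2  0.1  1.1] T [-0.148 -0.109  0.005] w 53.5 q7 -0.82
```

Call:
{"fn": "arm_command", "kwargs": {
  "series": [
    [50,[0,0,0],-0.02],
    [50,[0,0,0],-0.04],
    [50,[0,0,0],-0.06],
    [50,[0,0,0],-0.06]
  ]
}}

```text
t: 8.88
eef_pos: [0.5592, -0.1794, 0.1175]
tool_rot: [-0.0, 0.927, -0.375, 0.0]
contact_force: [0.5, -1.1, 1.3]
gripper_width: 0.619
```

```bash
python3 -c "
from h import *
st()"
```

```text
t 8.88 p [ 0.5592 -0.1794  0.1175] yaw -44.1 tilt [0. 0.] F [ 0.5 -1.1  1.3] T [-0.075 -0.076  0.035] w 52.9 q7 -0.77
```

Call:
{"fn": "arm_command", "kwargs": {
  "series": [
    [50,[0,0,0],-0.02],
    [50,[0,0,0],-0.04],
    [50,[0,0,0],-0.06],
    [50,[0,0,0],-0.06]
  ]
}}

```text
t: 9.38
eef_pos: [0.5592, -0.1794, 0.1175]
tool_rot: [-0.0, 0.938, -0.347, -0.0]
contact_force: [-0.1, -0.2, 1.2]
gripper_width: 0.624
```

```bash
python3 -c "
from h import *
st()"
```

```text
t 9.38 p [ 0.5592 -0.1794  0.1175] yaw -40.66 tilt [0.     0.0001] F [-0.1 -0.2  1.2] T [-0.101 -0.024  0.013] w 53.3 q7 -0.72
```

Call:
{"fn": "arm_command", "kwargs": {
  "series": [
    [50,[0,0,0],-0.02],
    [50,[0,0,0],-0.04],
    [50,[0,0,0],-0.06],
    [50,[0,0,0],-0.06]
  ]
}}

```text
t: 9.88
eef_pos: [0.5592, -0.1793, 0.1175]
tool_rot: [-0.0, 0.948, -0.319, -0.0]
contact_force: [0.2, -0.3, 1.5]
gripper_width: 0.621
```

```bash
python3 -c "
from h import *
st()"
```

```text
t 9.88 p [ 0.5592 -0.1793  0.1175] yaw -37.22 tilt [0.     0.0001] F [ 0.2 -0.3  1.5] T [-0.073 -0.047 -0.018] w 53.1 q7 -0.67
```

Call:
{"fn": "arm_command", "kwargs": {
  "series": [
    [50,[0,0,0],-0.02],
    [50,[0,0,0],-0.04],
    [50,[0,0,0],-0.06],
    [50,[0,0,0],-0.06]
  ]
}}

```text
t: 10.38
eef_pos: [0.5592, -0.1793, 0.1175]
tool_rot: [-0.0, 0.957, -0.291, -0.0]
contact_force: [-0.0, -0.4, 0.8]
gripper_width: 0.62
```

```bash
python3 -c "
from h import *
st()"
```

```text
t 10.38 p [ 0.5592 -0.1793  0.1175] yaw -33.79 tilt [0.     0.0001] F [-0.  -0.4  0.8] T [-0.139 -0.065 -0.021] w 53.0 q7 -0.61
```

Call:
{"fn": "arm_command", "kwargs": {
  "series": [
    [50,[0,0,0],-0.02],
    [50,[0,0,0],-0.04],
    [50,[0,0,0],-0.06],
    [50,[0,0,0],-0.06]
  ]
}}

```text
t: 10.88
eef_pos: [0.5592, -0.1793, 0.1175]
tool_rot: [-0.0, 0.965, -0.262, 0.0]
contact_force: [0.7, 0.3, 1.2]
gripper_width: 0.622
```

```bash
python3 -c "
from h import *
st();cv2.imwrite('pics/sc6.png',cv2.convertScaleAbs(cv2.resize(read_camera('scene')[140:220,265:345],None,fx=7,fy=7),alpha=2.5))"
```

```text
t 10.88 p [ 0.5592 -0.1793  0.1175] yaw -30.35 tilt [0.0001 0.0001] F [0.7 0.3 1.2] T [-0.112 -0.131 -0.005] w 53.1 q7 -0.56
```

View pics/sc6.png

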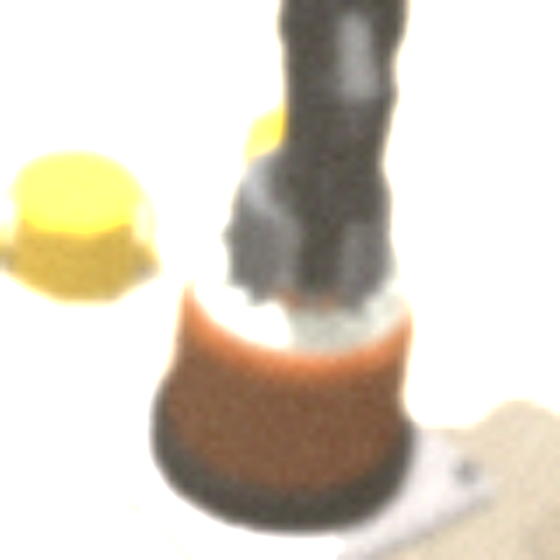

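The cap is still turning with the fingers, and the torque is flat. Carrying on.

Call:
{"fn": "arm_command", "kwargs": {
  "series": [
    [50,[0,0,0],-0.02],
    [50,[0,0,0],-0.04],
    [50,[0,0,0],-0.06],
    [50,[0,0,0],-0.06]
  ]
}}

```text
t: 11.42
eef_pos: [0.5592, -0.1793, 0.1175]
tool_rot: [-0.0, 0.973, -0.233, -0.0]
contact_force: [1.0, -0.0, 0.6]
gripper_width: 0.618
```

```bash
python3 -c "
from h import *
st()"
```

```text
t 11.43 p [ 0.5592 -0.1793  0.1175] yaw -26.91 tilt [-0.      0.0001] F [ 1.  -0.   0.6] T [-0.079 -0.098 -0.008] w 52.8 q7 -0.51
```

Call:
{"fn": "arm_command", "kwargs": {
  "series": [
    [50,[0,0,0],-0.02],
    [50,[0,0,0],-0.04],
    [50,[0,0,0],-0.06],
    [50,[0,0,0],-0.06]
  ]
}}

```text
t: 11.92
eef_pos: [0.5592, -0.1794, 0.1175]
tool_rot: [-0.0, 0.979, -0.203, 0.0]
contact_force: [0.6, -0.7, 1.6]
gripper_width: 0.621
```

```bash
python3 -c "
from h import *
st()"
```

```text
t 11.93 p [ 0.5592 -0.1794  0.1175] yaw -23.47 tilt [0.     0.0001] F [ 0.6 -0.7  1.6] T [-0.095 -0.032  0.017] w 53.0 q7 -0.46
```

Call:
{"fn": "arm_command", "kwargs": {
  "series": [
    [50,[0,0,0],-0.02],
    [50,[0,0,0],-0.04],
    [50,[0,0,0],-0.06],
    [50,[0,0,0],-0.06]
  ]
}}

```text
t: 12.42
eef_pos: [0.5593, -0.1793, 0.1175]
tool_rot: [-0.0, 0.985, -0.174, 0.0]
contact_force: [0.2, 0.2, 0.7]
gripper_width: 0.619
```

```bash
python3 -c "
from h import *
st()"
```

```text
t 12.43 p [ 0.5593 -0.1793  0.1175] yaw -20.05 tilt [0.0001 0.0002] F [0.2 0.2 0.7] T [-0.031 -0.217 -0.136] w 52.8 q7 -0.41
```

Call:
{"fn": "arm_command", "kwargs": {
  "series": [
    [50,[0,0,0],-0.01],
    [50,[0,0,0],-0.02],
    [50,[0,0,0],-0.02]
  ]
}}

```text
t: 12.8
eef_pos: [0.5593, -0.1793, 0.1175]
tool_rot: [-0.0, 0.986, -0.164, 0.0]
contact_force: [1.3, 0.0, 0.6]
gripper_width: 0.625
```

```bash
python3 -c "
from h import *
st()"
```

```text
t 12.8 p [ 0.5593 -0.1793  0.1175] yaw -18.9 tilt [0.0002 0.0001] F [1.3 0.  0.6] T [-0.117 -0.319 -0.153] w 53.4 q7 -0.39
```

Call:
{"fn": "arm_command", "kwargs": {
  "series": [
    [50,[0,0,0],-0.01],
    [50,[0,0,0],-0.02],
    [50,[0,0,0],-0.02]
  ]
}}

```text
t: 13.18
eef_pos: [0.5593, -0.1793, 0.1175]
tool_rot: [-0.0, 0.988, -0.154, 0.0]
contact_force: [1.0, -1.0, -0.2]
gripper_width: 0.622
```

```bash
python3 -c "
from h import *
st()"
```

```text
t 13.18 p [ 0.5593 -0.1793  0.1175] yaw -17.76 tilt [0.0001 0.0001] F [ 1.  -1.  -0.2] T [-0.05  -0.35  -0.269] w 53.1 q7 -0.37
```

The stop is felt: torque rises steadily to 0.27 N m. I'll back off about 4° so the ring unloads while staying inside the 9° window, then lift slowly.

Call:
{"fn": "arm_command", "kwargs": {
  "series": [
    [50,[0,0,0],0.035],
    [50,[0,0,0],0.07],
    [50,[0,0,0],0.07]
  ]
}}

```text
t: 13.55
eef_pos: [0.5592, -0.1793, 0.1175]
tool_rot: [0.0, 0.982, -0.189, 0.0]
contact_force: [0.7, -0.8, 0.6]
gripper_width: 0.62
```

```bash
python3 -c "
from h import *
st()"
```

```text
t 13.55 p [ 0.5592 -0.1793  0.1175] yaw -21.79 tilt [-0.     -0.0003] F [ 0.7 -0.8  0.6] T [-0.064 -0.323 -0.012] w 53.0 q7 -0.43
```

Call:
{"fn": "arm_command", "kwargs": {
  "series": [
    [50,[0,0,-0.5],0],
    [50,[0,0,-1],0],
    [50,[0,0,-1.5],0],
    [50,[0,0,-1.5],0]
  ]
}}

```text
t: 14.05
eef_pos: [0.5591, -0.1792, 0.119]
tool_rot: [-0.0, 0.982, -0.189, -0.0]
contact_force: [2.3, 0.5, -1.6]
gripper_width: 0.622
```

```bash
python3 -c "
from h import *
st()"
```

```text
t 14.05 p [ 0.5591 -0.1792  0.119 ] yaw -21.77 tilt [-0.0001  0.0002] F [ 2.3  0.5 -1.6] T [ 0.008 -0.448 -0.016] w 53.2 q7 -0.43
```

Call:
{"fn": "arm_command", "kwargs": {
  "series": [
    [50,[0,0,-0.5],0],
    [50,[0,0,-1],0],
    [50,[0,0,-1.5],0],
    [50,[0,0,-1.5],0]
  ]
}}

```text
t: 14.55
eef_pos: [0.5591, -0.1793, 0.1205]
tool_rot: [0.0, 0.982, -0.189, -0.0]
contact_force: [2.2, 1.1, -1.9]
gripper_width: 0.624
```

```bash
python3 -c "
from h import *
st()"
```

```text
t 14.55 p [ 0.5591 -0.1793  0.1205] yaw -21.77 tilt [-0.0001  0.    ] F [ 2.2  1.1 -1.9] T [ 0.081 -0.42  -0.013] w 53.3 q7 -0.43
```

The lift is free, with only about the cap's weight on the tool. I'll lift a little more and check again.

Call:
{"fn": "arm_command", "kwargs": {
  "series": [
    [50,[0,0,-0.7],0],
    [50,[0,0,-1.5],0],
    [50,[0,0,-2.2],0],
    [50,[0,0,-2.2],0]
  ]
}}

```text
t: 15.05
eef_pos: [0.5592, -0.1795, 0.1228]
tool_rot: [0.0, 0.982, -0.189, 0.0]
contact_force: [1.5, -0.0, -0.9]
gripper_width: 0.619
```

```bash
python3 -c "
from h import *
st();cv2.imwrite('pics/sc7.png',cv2.convertScaleAbs(cv2.resize(read_camera('scene')[140:220,265:345],None,fx=7,fy=7),alpha=2.5))"
```

```text
t 15.05 p [ 0.5592 -0.1795  0.1228] yaw -21.78 tilt [ 0.     -0.0001] F [ 1.5 -0.  -0.9] T [ 0.101 -0.319 -0.046] w 52.9 q7 -0.43
```

View pics/sc7.png

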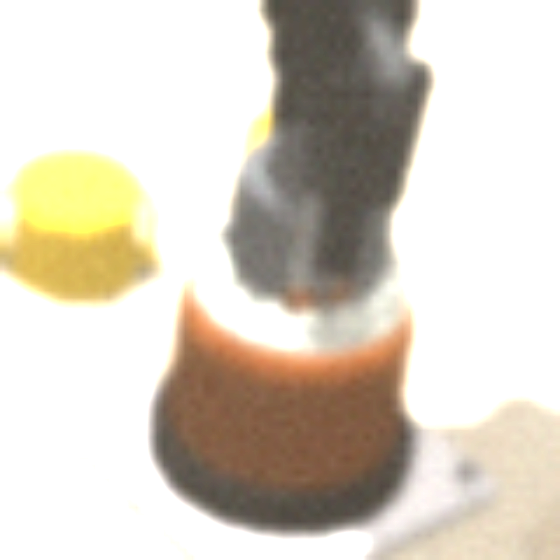

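```bash
python3 -c "
from h import *
a=cv2.imread('pics/sc6.png');b=cv2.imread('pics/sc7.png')
cv2.imwrite('pics/cmp.png',np.hstack([a[100:340,180:430],b[100:340,180:430]]).repeat(1,0))
for x in (240,250,260,270):
  print(x,[int(v) for v in a[140:330:7,x].mean(1)]);print('   ',[int(v) for v in b[140:330:7,x].mean(1)])
c=cv2.imread('pics/cmp.png');cv2.imwrite('pics/cmp.png',cv2.resize(c,None,fx=1.6,fy=1.6))"
```

```text
240 [255, 255, 255, 255, 255, 251, 227, 195, 171, 154, 143, 137, 131, 124, 119, 122, 121, 120, 120, 125, 145, 203, 255, 255, 255, 255, 255, 255]
    [255, 255, 255, 255, 248, 220, 193, 170, 152, 142, 135, 130, 126, 121, 121, 126, 126, 129, 140, 155, 183, 236, 255, 255, 255, 255, 255, 255]
250 [230, 228, 230, 226, 218, 210, 201, 190, 180, 164, 145, 130, 121, 119, 117, 116, 117, 120, 118, 116, 127, 154, 187, 214, 253, 255, 255, 255]
    [237, 236, 227, 210, 203, 194, 180, 165, 145, 131, 122, 116, 114, 114, 118, 119, 118, 116, 117, 123, 141, 175, 217, 252, 255, 255, 255, 255]
260 [220, 226, 225, 198, 183, 180, 178, 182, 181, 176, 161, 141, 128, 123, 119, 118, 119, 120, 117, 119, 120, 127, 144, 189, 252, 255, 255, 255]
    [231, 215, 193, 185, 185, 184, 185, 180, 164, 143, 126, 118, 117, 117, 119, 115, 115, 117, 120, 119, 123, 139, 174, 228, 255, 255, 255, 255]
270 [219, 225, 186, 157, 144, 139, 138, 140, 145, 154, 160, 147, 132, 125, 123, 121, 122, 120, 121, 122, 125, 133, 156, 212, 255, 255, 255, 255]
    [185, 167, 153, 140, 130, 141, 157, 168, 169, 157, 138, 123, 116, 115, 117, 120, 122, 123, 119, 119, 119, 123, 156, 221, 255, 255, 255, 255]
```

View pics/cmp.png

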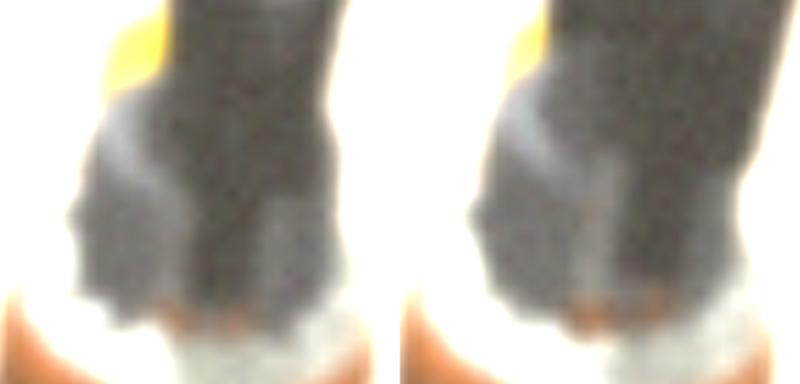

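The cap's top edge has risen about 12 px in the enlarged crop, roughly the 5 mm I commanded. The cap is lifting with the fingers, so I'll continue.

Call:
{"fn": "arm_command", "kwargs": {
  "series": [
    [50,[0,0,-1],0],
    [50,[0,0,-2],0],
    [50,[0,0,-3],0],
    [50,[0,0,-4],0],
    [50,[0,0,-4],0]
  ]
}}

```text
t: 15.72
eef_pos: [0.5589, -0.1794, 0.1268]
tool_rot: [0.0, 0.982, -0.189, -0.0]
contact_force: [0.1, -0.6, -0.4]
gripper_width: 0.621
```

```bash
python3 -c "
from h import *
st();cv2.imwrite('pics/sc8.png',cv2.convertScaleAbs(cv2.resize(read_camera('scene')[140:220,265:345],None,fx=7,fy=7),alpha=2.5))"
```

```text
t 15.72 p [ 0.5589 -0.1794  0.1268] yaw -21.78 tilt [-0.0006 -0.0001] F [ 0.1 -0.6 -0.4] T [ 0.057 -0.016 -0.047] w 53.1 q7 -0.43
```

View pics/sc8.png

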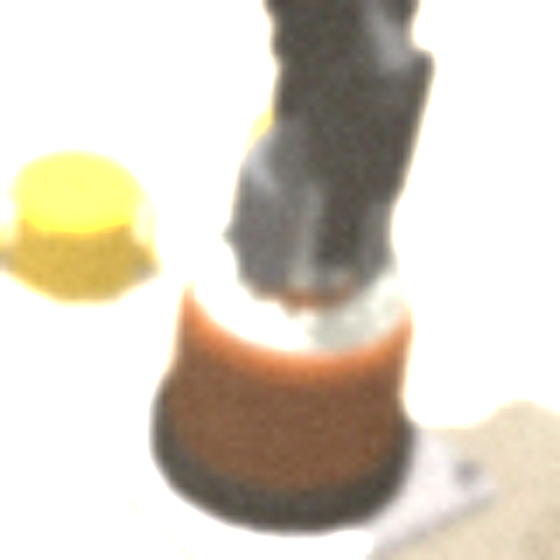

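Call:
{"fn": "arm_command", "kwargs": {
  "series": [
    [50,[0,0,-2],0],
    [50,[0,0,-4],0],
    [50,[0,0,-6],0],
    [50,[0,0,-8],0],
    [50,[0,0,-10],0],
    [50,[0,0,-10],0]
  ]
}}

```text
t: 16.52
eef_pos: [0.5593, -0.1794, 0.1369]
tool_rot: [0.0, 0.982, -0.189, 0.0]
contact_force: [-0.6, -0.0, -1.6]
gripper_width: 0.625
```

```bash
python3 -c "
from h import *
st();cv2.imwrite('pics/sc9.png',cv2.convertScaleAbs(cv2.resize(read_camera('scene')[130:220,265:345],None,fx=6,fy=6),alpha=2.5))"
```

```text
t 16.52 p [ 0.5593 -0.1794  0.1369] yaw -21.77 tilt [ 0.0003 -0.0001] F [-0.6 -0.  -1.6] T [0.052 0.008 0.026] w 53.3 q7 -0.42
```

View pics/sc9.png

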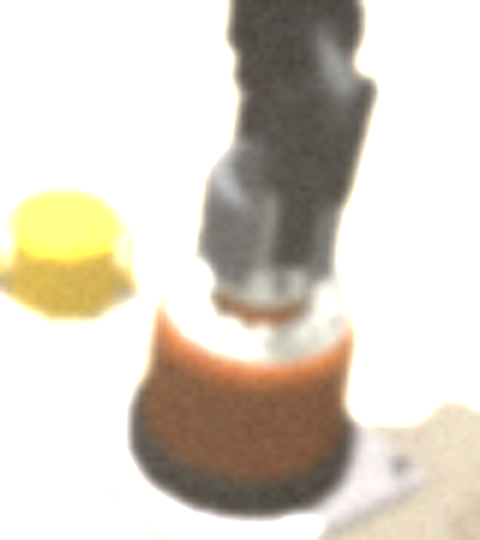

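```bash
python3 -c "
from h import *
for p in ((178,182),(208,150),(192,175)): print(p,at('scene',*p,0))
for p in ((212,115),(245,95),(280,65)): print(p,at('top',*p,0),at('top',*p,.3))
"
```

```text
(178, 182) [0.78614809 0.07089886 0.        ]
(208, 150) [ 0.89727527 -0.05891149  0.        ]
(192, 175) [0.79985198 0.02658114 0.        ]
(212, 115) [0.76261963 0.11255151 0.        ] [0.69238508 0.08251526 0.3       ]
(245, 95) [0.8151485  0.02597356 0.        ] [0.73143169 0.01815875 0.3       ]
(280, 65) [ 0.89475214 -0.06667482  0.        ] [ 0.79060395 -0.05071014  0.3       ]
```

Call:
{"fn": "arm_command", "kwargs": {
  "series": [
    [50,[0,0,-8],0],
    [50,[0,0,-20],0],
    [50,[0,0,-35],0],
    [50,[0,0,-50],0],
    [50,[0,0,-65],0],
    [50,[0,0,-77],0],
    [50,[0,0,-83],0],
    [50,[0,0,-83],0]
  ]
}}

```text
t: 17.58
eef_pos: [0.5593, -0.1794, 0.22]
tool_rot: [0.0, 0.982, -0.189, 0.0]
contact_force: [-0.0, -0.2, -1.1]
gripper_width: 0.622
```

```bash
python3 -c "
from h import *
st([.568,.184,.22]);cv2.imwrite('pics/sc10.png',cv2.convertScaleAbs(cv2.resize(read_camera('scene')[90:220,225:365],None,fx=4.5,fy=4.5),alpha=2.));cv2.imwrite('pics/top10.png',read_camera('top'))"
```

```text
t 17.57 p [ 0.5593 -0.1794  0.22  ] yaw -21.77 tilt [ 0.0005 -0.0002] F [-0.  -0.2 -1.1] T [-0.027  0.019 -0.005] w 53.1 q7 -0.37
tool shift mm [-126.7 -340.7   -0. ]
```

View pics/sc10.png

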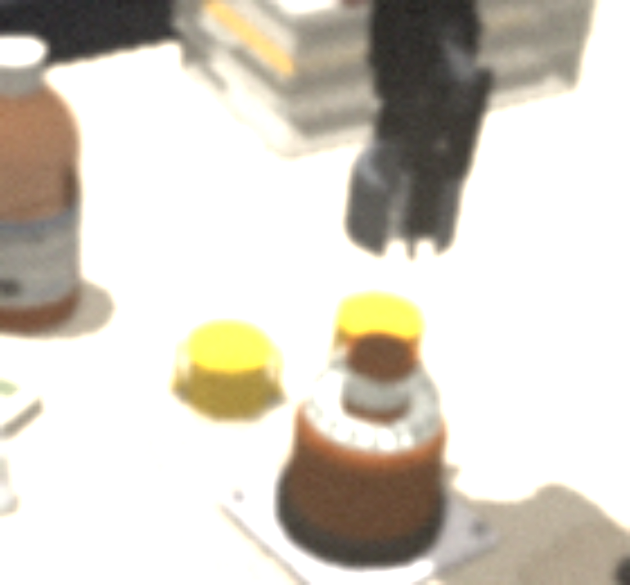

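View pics/top10.png

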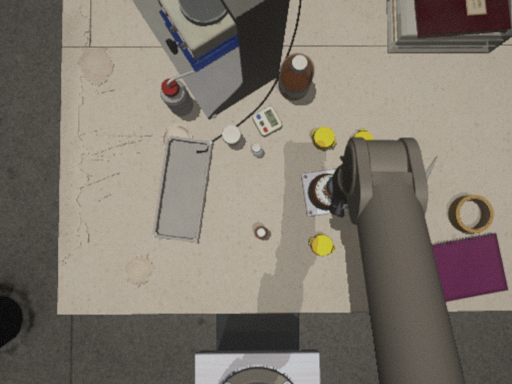

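The cap is off the neck and held upright. Now carrying it to the tray at height, clear of the dropper and vial.

Call:
{"fn": "arm_command", "kwargs": {
  "series": [
    [50,[-5,-11,0],0],
    [50,[-15,-32,0],0],
    [50,[-28,-60,0],0],
    [50,[-42,-90,0],0],
    [50,[-56,-120,0],0],
    [50,[-70,-150,0],0],
    [50,[-84,-181,0],0],
    [50,[-98,-211,0],0]
  ]
}}

```text
t: 18.68
eef_pos: [0.5457, 0.0551, 0.2194]
tool_rot: [-0.0, 0.982, -0.188, -0.0]
contact_force: [0.2, 1.0, -0.9]
gripper_width: 0.626
```

Call:
{"fn": "arm_command", "kwargs": {
  "series": [
    [50,[-14,-30,0],-0.05],
    [50,[-28,-61,0],-0.1],
    [50,[-41,-90,0],-0.15],
    [50,[-50,-110,0],-0.2],
    [50,[-55,-120,0],-0.235],
    [50,[-57,-123,0],-0.235],
    [50,[-57,-123,0],-0.235],
    [50,[-57,-123,0],-0.235]
  ]
}}

```text
t: 19.68
eef_pos: [0.5394, 0.1871, 0.2196]
tool_rot: [0.0, 0.997, -0.073, 0.0]
contact_force: [0.2, 0.4, -0.0]
gripper_width: 0.62
```

```bash
python3 -c "
from h import *
st([.539,.188,.15]);cv2.imwrite('pics/sc11.png',cv2.convertScaleAbs(cv2.resize(read_camera('scene')[100:310,80:260],None,fx=2.8,fy=2.8),alpha=2.));cv2.imwrite('pics/top11.png',read_camera('top'))"
```

```text
t 19.68 p [0.5394 0.1871 0.2196] yaw -8.42 tilt [-0.     -0.0007] F [ 0.2  0.4 -0. ] T [ 0.022 -0.014  0.007] w 52.9 q7 -0.84
tool shift mm [-0.6 -0.9 69.6]
```

View pics/sc11.png

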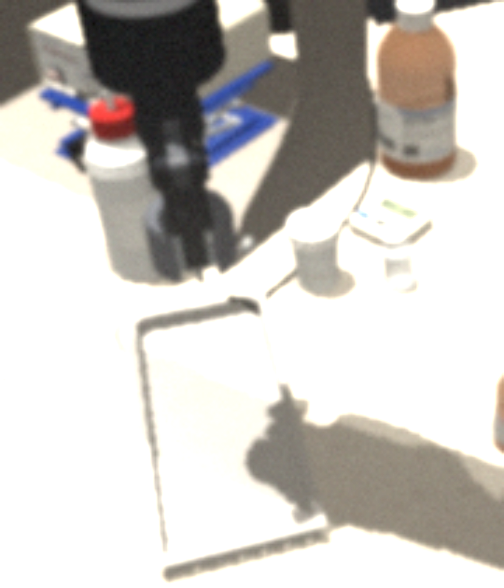

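Call:
{"fn": "arm_command", "kwargs": {
  "series": [
    [50,[0,0,12],0],
    [50,[0,0,36],0],
    [50,[0,0,65],0],
    [50,[0,0,95],0],
    [50,[0,0,125],0],
    [50,[0,0,148],0],
    [50,[0,0,165],0],
    [50,[0,0,172],0]
  ]
}}

```text
t: 20.78
eef_pos: [0.5386, 0.188, 0.0465]
tool_rot: [0.0, 0.997, -0.072, -0.001]
contact_force: [-0.3, -0.5, -0.4]
gripper_width: 0.622
```

Call:
{"fn": "arm_command", "kwargs": {
  "series": [
    [50,[0,0,3],0],
    [50,[0,0,6],0],
    [50,[0,0,8],0],
    [50,[0,0,10],0],
    [50,[0,0,11],0],
    [50,[0,0,12],0],
    [50,[0,0,12],0]
  ]
}}

```text
t: 21.65
eef_pos: [0.5391, 0.1883, 0.0356]
tool_rot: [0.0, 0.997, -0.072, -0.0]
contact_force: [-0.3, -0.1, -0.4]
gripper_width: 0.623
```

```bash
python3 -c "
from h import *
st([.539,.188,.0305]);cv2.imwrite('pics/sc12.png',cv2.convertScaleAbs(cv2.resize(read_camera('scene')[150:310,90:250],None,fx=3.7,fy=3.7),alpha=1.7))"
```

```text
t 21.65 p [0.5391 0.1883 0.0356] yaw -8.31 tilt [-0.0001 -0.    ] F [-0.3 -0.1 -0.4] T [ 0.024 -0.049  0.014] w 53.2 q7 -1.01
tool shift mm [-0.1  0.3  5.1]
```

View pics/sc12.png

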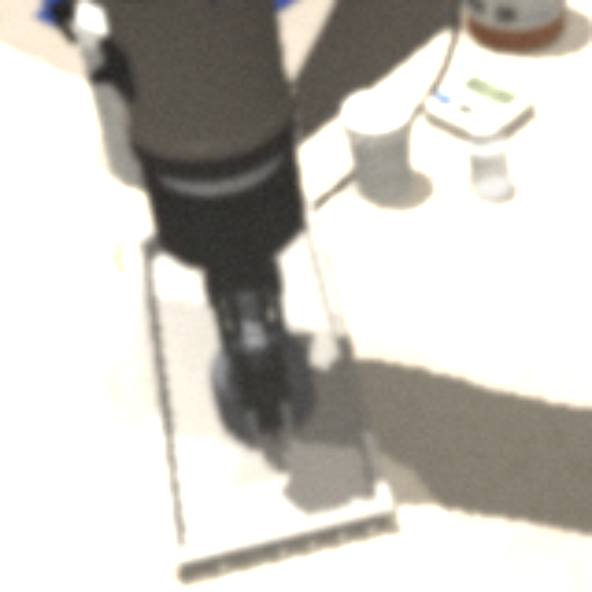

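Call:
{"fn": "arm_command", "kwargs": {
  "series": [
    [50,[0,0,1],0],
    [50,[0,0,2],0],
    [50,[0,0,3],0],
    [50,[0,0,4],0],
    [50,[0,0,4],0]
  ]
}}

```text
t: 22.32
eef_pos: [0.5391, 0.1883, 0.0316]
tool_rot: [0.0, 0.997, -0.072, -0.0]
contact_force: [-0.4, 0.0, -1.2]
gripper_width: 0.624
```

```bash
python3 -c "
from h import *
st()"
```

```text
t 22.32 p [0.5391 0.1883 0.0316] yaw -8.31 tilt [-0.0002 -0.0001] F [-0.4  0.  -1.2] T [-0.027  0.036  0.063] w 53.3 q7 -1.02
```

Call:
{"fn": "arm_command", "kwargs": {
  "series": [
    [50,[0,0,0.5],0],
    [50,[0,0,1],0],
    [50,[0,0,1.3],0],
    [50,[0,0,1.3],0]
  ]
}}

```text
t: 22.82
eef_pos: [0.5391, 0.1883, 0.0304]
tool_rot: [0.0, 0.997, -0.072, -0.0]
contact_force: [0.2, -0.1, -0.9]
gripper_width: 0.618
```

```bash
python3 -c "
from h import *
st()"
```

```text
t 22.82 p [0.5391 0.1883 0.0304] yaw -8.31 tilt [-0.     -0.0001] F [ 0.2 -0.1 -0.9] T [-0.022  0.025 -0.001] w 52.8 q7 -1.02
```

Call:
{"fn": "arm_command", "kwargs": {
  "series": [
    [50,[0,0,0.5],0],
    [50,[0,0,1],0],
    [50,[0,0,1],0]
  ]
}}

```text
t: 23.2
eef_pos: [0.5392, 0.1884, 0.0301]
tool_rot: [0.0, 0.997, -0.072, 0.0]
contact_force: [-1.7, -1.8, 6.1]
gripper_width: 0.623
```

```bash
python3 -c "
from h import *
st()"
```

```text
t 23.2 p [0.5392 0.1884 0.0301] yaw -8.31 tilt [ 0.0004 -0.0003] F [-1.7 -1.8  6.1] T [-0.217  0.47   0.039] w 53.2 q7 -1.02
```

Contact with the tray floor, at about 7 N. I'll ease off slightly and open.

Call:
{"fn": "arm_command", "kwargs": {
  "series": [
    [50,[0,0,-0.6],0],
    [55,[0,0,-0.6],0],
    [58,[0,0,-0.6],0],
    [61,[0,0,-0.6],0],
    [64,[0,0,-0.6],0],
    [68,[0,0,-0.6],0],
    [74,[0,0,-0.6],0],
    [80,[0,0,-0.6],0]
  ]
}}

```text
t: 24.2
eef_pos: [0.5392, 0.1883, 0.0301]
tool_rot: [-0.0, 0.997, -0.072, 0.0]
contact_force: [0.1, 0.5, -0.7]
gripper_width: 0.937
```

Call:
{"fn": "arm_command", "kwargs": {
  "series": [
    [82,[0,0,0],0],
    [82,[0,0,0],0],
    [82,[0,0,0],0]
  ]
}}

```text
t: 24.58
eef_pos: [0.5392, 0.1883, 0.03]
tool_rot: [-0.0, 0.997, -0.072, 0.0]
contact_force: [1.0, -0.2, -0.4]
gripper_width: 0.961
```

```bash
python3 -c "
from h import *
st();cv2.imwrite('pics/sc13.png',cv2.convertScaleAbs(cv2.resize(read_camera('scene')[190:310,100:220],None,fx=4.8,fy=4.8),alpha=1.7))"
```

```text
t 24.57 p [0.5392 0.1883 0.03  ] yaw -8.31 tilt [0. 0.] F [ 1.  -0.2 -0.4] T [-0.049  0.    -0.029] w 82.1 q7 -1.02
```

View pics/sc13.png

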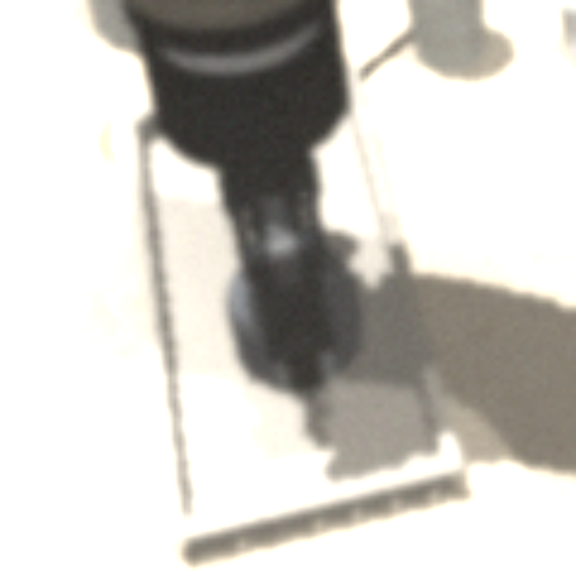

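Fingers are open. Rising straight up.

Call:
{"fn": "arm_command", "kwargs": {
  "series": [
    [82,[0,0,-4],0],
    [82,[0,0,-12],0],
    [82,[0,0,-25],0],
    [82,[0,0,-45],0],
    [82,[0,0,-75],0],
    [82,[0,0,-110],0],
    [82,[0,0,-150],0],
    [82,[0,0,-190],0]
  ]
}}

```text
t: 25.62
eef_pos: [0.5389, 0.1884, 0.2227]
tool_rot: [-0.0, 0.997, -0.072, 0.0]
contact_force: [-0.1, -0.6, -0.0]
gripper_width: 0.962
```

Call:
{"fn": "arm_command", "kwargs": {
  "series": [
    [82,[0,25,0],0],
    [82,[0,60,0],0],
    [82,[0,100,0],0],
    [82,[0,140,0],0],
    [82,[0,170,0],0],
    [82,[0,180,0],0],
    [82,[0,180,0],0],
    [82,[0,180,0],0]
  ]
}}

```text
t: 26.62
eef_pos: [0.5134, 0.012, 0.2204]
tool_rot: [-0.0, 0.997, -0.071, 0.0]
contact_force: [-0.2, 0.9, -0.0]
gripper_width: 0.959
```

```bash
python3 -c "
from h import *
st();s=read_camera('scene');t=read_camera('top');cv2.imwrite('pics/s14raw.png',s);cv2.imwrite('pics/t14raw.png',t)
cv2.imwrite('pics/sc14.png',cv2.convertScaleAbs(cv2.resize(s[170:310,90:300],None,fx=3.6,fy=3.6),alpha=1.4));cv2.imwrite('pics/top14.png',cv2.resize(t[110:260,140:350],None,fx=3.6,fy=3.6))"
```

```text
t 26.62 p [0.5134 0.012  0.2204] yaw -8.18 tilt [0.0007 0.0008] F [-0.2  0.9 -0. ] T [-0.016 -0.028 -0.017] w 81.9 q7 -0.49
```

View pics/sc14.png

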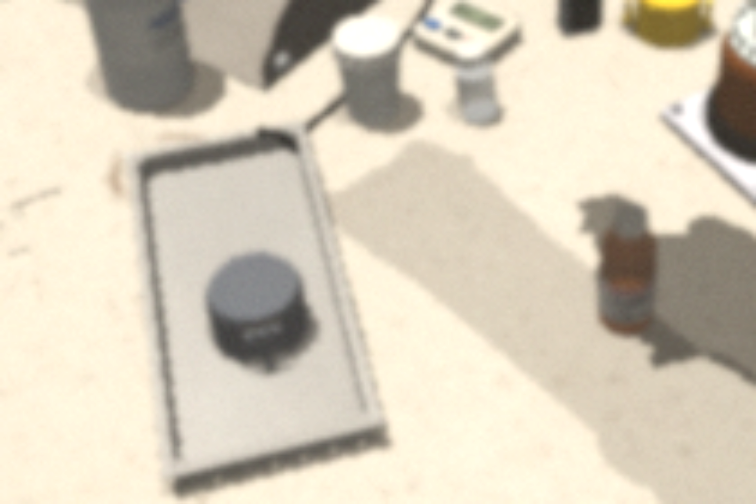

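View pics/top14.png

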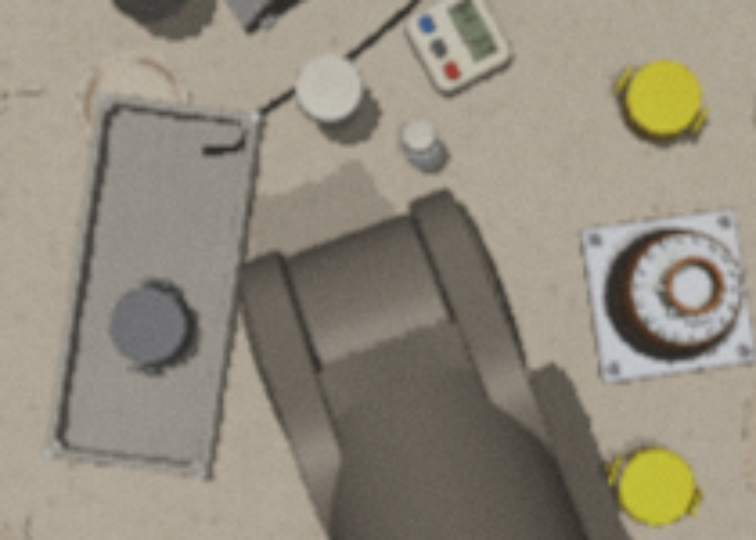

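```bash
python3 -c "
from h import *
p=at('top',148/3.6+140,327/3.6+110,.040);d=p[:2]-np.array([.5686,.1839]);a=np.radians(-8.3)
print(p,'along',d@[np.cos(a),np.sin(a)],'across',d@[-np.sin(a),np.cos(a)])
a0=cv2.imread('pics/scene0.png').astype(int);a1=cv2.imread('pics/s14raw.png').astype(int)
for n,(x0,x1,y0,y1) in dict(drop=(250,280,225,265),vial=(212,236,182,208)).items():
  T=a0[y0:y1,x0:x1].astype(np.uint8);S=a1[y0-8:y1+8,x0-8:x1+8].astype(np.uint8)
  r=cv2.matchTemplate(S,T,cv2.TM_CCOEFF_NORMED);print(n,cv2.minMaxLoc(r)[1::2])
st();bot.hand_in()"
```

```text
[0.5369235  0.18600427 0.04      ] along -0.03164847535294891 across -0.0024904646934450713
drop (0.7688766717910767, (7, 1))
vial (0.9775692224502563, (8, 8))
t 26.73 p [0.5133 0.0118 0.2202] yaw -8.18 tilt [0.0002 0.0006] F [-0.2 -0.5 -0.9] T [-0.102  0.003 -0.016] w 81.7 q7 -0.49
the job is handed in; nothing more can be done
```

```bash
python3 -c "
from h import *
a=cv2.imread('pics/scene0.png');b=cv2.imread('pics/s14raw.png')
c=np.hstack([a[215:275,240:290],b[215:275,240:290]]);cv2.imwrite('pics/d.png',cv2.convertScaleAbs(cv2.resize(c,None,fx=6,fy=6),alpha=1.4))"
```

```text
(no output)
```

View pics/d.png

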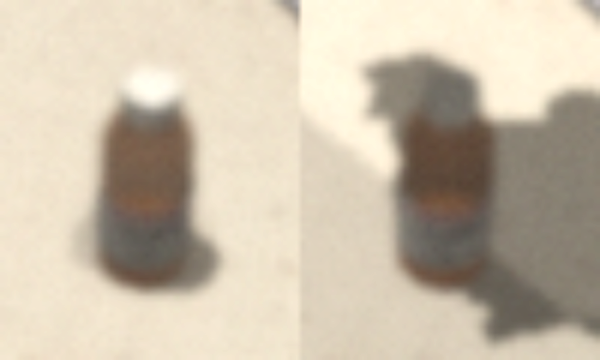

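The cap is off the jar and standing upright in the steel tray, and the job was handed in at 26.7 s of the 64 s allowed; no verdict was reported.

- **Opening:** I squeezed both tabs with a 35 N grip setting and turned the cap counter-clockwise about 62° until I felt the stop. The torque reached about 0.27 N m, against 0.7 N m to break the ring. I then backed off about 4° and lifted, with no more than about 2 N of pull showing.
- **Placing:** I set the cap down in the tray at about 7 N and opened the fingers. I then moved the arm clear.

**Last checks**
- **Cap:** It stands upright and flat on the tray floor, about 32 mm from the middle along the tray and 2 mm off the long middle line. I did not measure that the tabs have sprung back. The gripper is open and clear of the cap, so nothing is holding them.
- **Vial:** The image match puts it exactly where it was (score 0.98).
- **Dropper bottle:** The image match was weak (score 0.77, about 7 px off), because the arm's shadow fell on it. Comparing the two pictures side by side after handing in shows it unmoved.
- **While gripping:** Closing the jaws briefly pushed about 14 N down on the jar, which I relieved by raising the tool before turning.

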